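# Clamp a silver dish blank in the hold-down press and lock the setting

## Task

Clamp the round silver dish blank in the small blue hold-down press: turn the brass inner knob clockwise until the foot presses on the dish with about 13 N (never more than 22 N, or it will mark the silver), leaving the dark lock ring around it alone while you do. Then turn the lock ring clockwise up to its stop without disturbing the brass knob, so that the pressure stays, and let go; do not turn the ring before the foot is clamping, and leave the dish and the things around the press where they are.

Things in the scene. Friction and masses are not known exactly. Their poses are not given: they have to be found in the camera images.
- press: Blue C-frame press fixed to the bench. Origin on the bench under the vertical screw axis, z up along it. Base 130 (x) x 200 (y) x 20 mm, y -65 to +135; column at y +115; overhead arm along y, 45 mm wide, top at height 128 mm. On the arm, on the axis: plain neck (34 mm diameter, to 150 mm), lock ring (150 to 170 mm), brass knob (171 to 199 mm, the highest part)
- knob_grip (a point): Centre of the brass inner knob: round, 26 mm diameter, 28 mm tall, standing 1 to 29 mm above the ring's top; mid-height, 185 mm above the bench. Clockwise from above drives the foot down 4 mm per rad (4 rad left); the knob keeps its height and stays where left. Turning takes 0.12 N m of friction plus 0.004 N m per newton of foot force; at rest the friction share may act either way
- ring_grip (a point): Centre of the lock ring: round, dark steel, 56 mm diameter, 20 mm tall, around the same axis directly below the brass knob; this point is at its mid-height, 160 mm above the bench. Turns separately from the knob, with 0.2 N m of friction, and stays where it is left
- lock_ring (a joint): Angle of the lock ring, rad: 0 loose, grows clockwise seen from above, firm stop (locked) at 1.1. Starts between 0.05 and 0.3
- dish: Round silver dish blank, a loose disc 90 mm in diameter and 4 mm thick, lying on the steel stake under the press's white nylon foot (28 mm diameter, on the screw axis); origin at the centre of its underside. The foot starts 4 to 11 mm above the dish (its height is not measured) and is sprung: once it touches, its force grows about 50 N per further rad of the knob
- stake: Square steel stake block 60 x 60 mm fixed in the base of the press under the foot, 50 mm tall from its origin (centre of its underside, sunk in the base) to its top; its top stands 56 to 60 mm above the bench, different each time
- hammer: Loose planishing hammer with a wooden handle lying on the bench beside the press; to be left alone
- polish: Small loose jar, 60 mm diameter, 60 mm tall, on the bench beside the press; to be left alone
- dapping: Loose brass dapping block, a 45 mm cube with dished faces, on the bench beside the press; to be left alone
Mind the look-alikes: they are no part of the job. Several things have the shape of the press; the one meant has the colours described above. There is more than one size of the dish; the one meant has the size given above.

How it is judged:
By the outcome, as a careful person would: the job done as asked, in the order asked, and still so for the second after the job is handed in, with the robot touching nothing.
It also fails if it takes over 72 s, if anything falls off the work surface, if the arm or the gripper's body presses on something with over 40 N, if the wrist force passes 120 N, or if a joint passes its speed limit or range.

## Robot

A 7-joint arm with a two-finger parallel gripper is mounted at the origin on the work surface. World frame = base frame: x ahead of the robot, y to its left, z up, the work surface at z = 0. Lengths are in mm, angles in degrees, forces in N, time in s.
With the tool pointing down it reaches from about 400 to 750 mm from the base axis. Payload 19.5 kg.
Tool frame: the origin (TCP) lies on the centre line of the jaws, within the pads' length; the fingertips stand 17 mm ahead of it and the grasp point (between the pads) lies 2 mm behind it; x points along the fingers, y is the direction in which the jaws open and shut, and the axes are right-handed (so a half turn about x gives the same grasp; the last joint's range is limited). The gripper opens to 85 mm and grips with 20 to 120 N. Pads are 22 mm wide; open, the fingers measure 114 mm over their backs; the gripper's body (76 mm by 85 mm) begins 54 mm behind the grasp point. The pads swing forward as they close: fully open they stand 13 mm farther back than shut.
Start: joints at [62.011, 40.479, -1.581, 85.061, 1.261, 54.483, -4.326], TCP at [248.436, -518.53, 218.468] pointing down, gripper open.
Joint ranges: [-155.06, 155.06], [-18.47, 123.98], [-90, 86.84], [0, 140.48], [-83.41, 263.41], [0, 116], [-161.91, 161.91]. Speed limits (degrees/s): [108.29, 108.29, 147.25, 147.25, 172.46, 172.46, 172.46].

## Interface

Orientations are given as [roll, pitch, yaw] about the fixed x, y, z axes, in that order (R = Rz(yaw) Ry(pitch) Rx(roll)).
In Python, from plant import r gives the robot as it stands. The module is installed in compiled form; this text tells all that it offers.
- The arm moves only by the tool carry_out, never from a script. Its argument "motion" is a list of rows, each a list of 5 numbers: the opening, from 0 (shut) to 1 (fully open), then the shift along the tool's x, y, z in cm, then the turn about the tool's x in rad. A call has 1 to 12 rows; each row is the pose to reach, as a shift and turn from the pose commanded when the call began, along the tool's axes at that moment; what a row does not reach only later rows make up. A row lasts 1/8 s, in which the tool goes at most 62.5 mm and 10.7 degrees, less where a joint would pass 70% of its speed; a pose out of reach is approached as far as the arm can. A call with a gripper value outside its range is refused whole. The fingers move at their own pace and stop on an object; the grip force is fixed at half the most. Time passes only in rows, so rows that repeat a pose let the fingers close. It gives the time, the measured TCP pose, the force and the opening at its end, in the units of the state.
- r.observe(): the state, without advancing time (a new reading comes with each control period).
- r.get_image(name): name is "side" or "top" or "wrist"; returns (picture, depth): 480x640x3 uint8, red, green, blue; 480x640 float32, mm along the optical axis (not along the pixel's ray), 0 where there is no reading.
- r.camera_model(name): a dict with "camera_matrix" (3x3 intrinsics, pixels), "R" (3x3) and "t" (3): a world point X has camera coordinates R X + t. Camera axes: x right, y down, z forward; pixel columns grow to the right and rows downward; lengths in mm; the calibration is good to about 2 mm. A picture is of the moment at which its call begins: read the wrist's pose just before it. camera_model takes no time and is no camera call; for the wrist camera it gives the pose at the moment of the call.
- r.job_done(): hands the job in, once; it reports no verdict.
The state is a dict: "time": time; "joints": joint angles; "dq": joint speeds; "joint_efforts": joint torques, N m; "eef_pos": TCP position; "eef_rot": TCP orientation; "force": force on the tool from outside, world axes, zero at the start; "torque": the same for the moment, N m; "grip_width": finger opening in mm.
Only numpy, scipy, OpenCV 4.12 (cv2) and the standard library are available. Lean on these libraries where they do the work, as an engineer would, in place of code of your own. Each camera call takes 0.05 s, during which the arm holds its last target.

## Working session

There is one attempt and no reset: what is moved stays moved. The work goes in short steps, Python scripts to look and compute and a tool call to move; the robot and the scene stay as the last step left them, time stands still between calls to the robot, and variables do not carry over. Pictures are saved under pics/ and viewed, and the job is handed in when it is done.

Besides the shell and the picture viewer there is one more tool, called as a command line: name --pt "numbers of a row" for each row, then --argument value for the rest. carry_out: Moves the arm, as the interface text tells. Its arguments: {"type":"object","properties":{"motion":{"type":"array","items":{"type":"array","items":{"type":"number"}}}},"required":["motion"]}

```bash
mkdir -p pics; cat > h.py <<'E'
import numpy as np, cv2, json
from plant import r
def snap(n,f):
    cm=r.camera_model(n); im,d=r.get_image(n)
    cv2.imwrite(f'pics/{f}.png',im[:,:,::-1]); np.savez(f'pics/{f}.npz',im=im,d=d,K=np.array(cm['camera_matrix']),R=np.array(cm['R']),t=np.array(cm['t']))
    return im,d,cm
def ld(f):
    z=np.load(f'pics/{f}.npz'); return z['im'],z['d'],z['K'],z['R'],z['t']
def plane(f,u,v,zp):
    _,_,K,R,t=ld(f); ray=R.T@np.linalg.inv(K)@np.array([u,v,1.]); c=-R.T@t
    return c+ray*(zp-c[2])/ray[2]
def pts(f):
    im,d,K,R,t=ld(f); v,u=np.mgrid[:480,:640]
    P=np.stack([(u-K[0,2])/K[0,0]*d,(v-K[1,2])/K[1,1]*d,d],-1)
    return (P-t)@R
E
python3 - <<'E'
from h import *
for n in('top','side'): snap(n,n+'0')
s=r.observe(); print({k:np.round(v,2) for k,v in s.items()})
E
```

```text
{'time': np.float64(0.1), 'joints': array([62.01, 40.51, -1.58, 85.08,  1.26, 54.48, -4.33]), 'dq': array([-0.08, -0.12,  0.05, -0.07,  0.04, -0.02,  0.04]), 'joint_efforts': array([ 1.000e-02, -8.843e+01,  1.240e+00, -2.365e+01,  2.000e-02,
        0.000e+00, -0.000e+00]), 'eef_pos': array([ 248.34, -518.33,  218.08]), 'eef_rot': array([-88.37,  89.94, 117.23]), 'force': array([ 0.74,  0.3 , -0.44]), 'torque': array([-0.  , -0.02,  0.02]), 'grip_width': np.float64(85.17)}
```

View pics/top0.png

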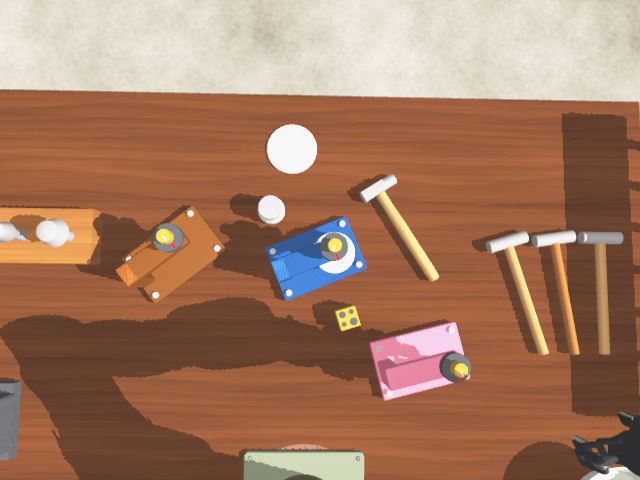

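View pics/side0.png

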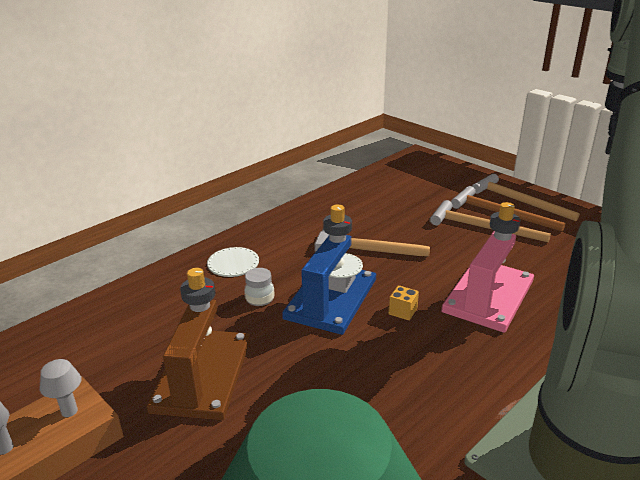

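Three press-shaped things in the top view: brown (165,238), blue (335,246) and pink (456,368). Only the blue one matches the description, and it has the dish under its foot. The larger loose disc at (292,149) is a decoy. I'll confirm this in a crop and measure.

```bash
python3 - <<'E'
from h import *
im=ld('top0')[0]; c=cv2.resize(im[190:310,250:380],None,fx=4,fy=4,interpolation=cv2.INTER_CUBIC)
b=ld('side0')[0]; c2=cv2.resize(b[190:340,270:390],None,fx=3.2,fy=3.2,interpolation=cv2.INTER_CUBIC)
h=max(c.shape[0],c2.shape[0]); C=np.zeros((h,c.shape[1]+c2.shape[1],3),np.uint8); C[:c.shape[0],:c.shape[1]]=c; C[:c2.shape[0],c.shape[1]:]=c2
C=cv2.resize(C,None,fx=.85,fy=.85); print(C.shape)
cv2.imwrite('pics/crop0.png',C[:,:,::-1])
for f,box in(('top0',(225,265,315,355)),('side0',(200,240,320,355))):
    im=ld(f)[0]; P=pts(f); hsv=cv2.cvtColor(im,cv2.COLOR_RGB2HSV)
    m=np.zeros((480,640),bool); m[box[0]:box[1],box[2]:box[3]]=1
    br=m&(hsv[...,0]>12)&(hsv[...,0]<35)&(hsv[...,1]>120)
    v,u=np.nonzero(br); print(f,'brass px',u.mean(),v.mean(),br.sum(),'plane',plane(f,u.mean(),v.mean(),199 if f=='top0' else 185))
    Q=P[br]; print(np.median(Q,0),Q[:,2].max())
    ri=m&(P[...,2]>160)&(P[...,2]<175); print('ring',P[ri].mean(0) if ri.any() else None, ri.sum(), P[ri].min(0),P[ri].max(0))
    t=m&(P[...,2]>190); print('knobtop',P[t].mean(0),t.sum())
# blue base mask orientation
im=ld('top0')[0];P=pts('top0');hsv=cv2.cvtColor(im,cv2.COLOR_RGB2HSV)
bl=(hsv[...,0]>100)&(hsv[...,0]<120)&(hsv[...,1]>130)
a=bl&(P[...,2]>120)&(P[...,2]<135); print('arm',a.sum(),cv2.minAreaRect(P[a][:,:2].astype(np.float32)))
a=bl&(P[...,2]>10)&(P[...,2]<30); print('base',a.sum(),cv2.minAreaRect(P[a][:,:2].astype(np.float32)), cv2.boxPoints(cv2.minAreaRect(P[a][:,:2].astype(np.float32))))
print(r.camera_model('top'))
# image heights nearby
s=r.camera_model('wrist'); print(s)
print(r.observe()['eef_pos'],r.observe()['eef_rot'])
E
```

```text
(408, 768, 3)
top0 brass px 334.44897959183675 244.8231292517007 147 plane [573.77700232 -52.62055571 199.        ]
[575.36156495 -53.76348107 196.69231951] 201.79420199516372
ring [573.78544881 -52.71507993 168.02642848] 491 [546.97182596 -81.75526728 160.56741133] [601.90414189 -26.11522192 174.66126115]
knobtop [571.85919347 -51.62181911 226.1524489 ] 156
side0 brass px 337.7725490196078 213.72156862745098 255 plane [570.24400359 -51.83887218 185.        ]
[567.40742274 -46.96082238 187.31785224] 774.8204557347593
ring [563.69541638 -43.97542078 168.22149125] 332 [541.28890563 -78.41294405 160.03993761] [602.61493638 -21.61959216 174.90686302]
knobtop [538.6035949  -18.04970629 220.80155578] 121
arm 1121 ((546.4691162109375, 14.703178405761719), (44.99028015136719, 111.05834197998047), 22.434165954589844)
base 2327 ((561.0487670898438, -20.87225341796875), (127.98330688476562, 197.903076171875), 22.714374542236328) [[ 463.8113    45.69515]
 [ 540.2291  -136.85881]
 [ 658.28625  -87.43965]
 [ 581.8684    95.1143 ]]
{'camera_matrix': array([[481.24408867,   0.        , 316.32532229],
       [  0.        , 481.24408867, 246.77235575],
       [  0.        ,   0.        ,   1.        ]]), 'R': array([[ 0.01063427, -0.99965318,  0.02409202],
       [-0.99607064, -0.01270845, -0.08764576],
       [ 0.08792154, -0.02306531, -0.99586033]]), 't': array([ -29.18949861,  584.60524072, 1057.52968585])}
{'camera_matrix': array([[348.26902766,   0.        , 314.52848164],
       [  0.        , 348.26902766, 242.97028916],
       [  0.        ,   0.        ,   1.        ]]), 'R': array([[ 4.32370964e-01, -9.01695749e-01, -3.55167122e-04],
       [-8.52866672e-01, -4.09084794e-01,  3.24450413e-01],
       [-2.92700852e-01, -1.39980028e-01, -9.45902639e-01]]), 't': array([-575.91692441,  -42.5934887 ,  381.34585492])}
[ 248.34371195 -518.32962534  218.08209881] [-88.37276617  89.94398915 117.22535935]
```

View pics/crop0.png

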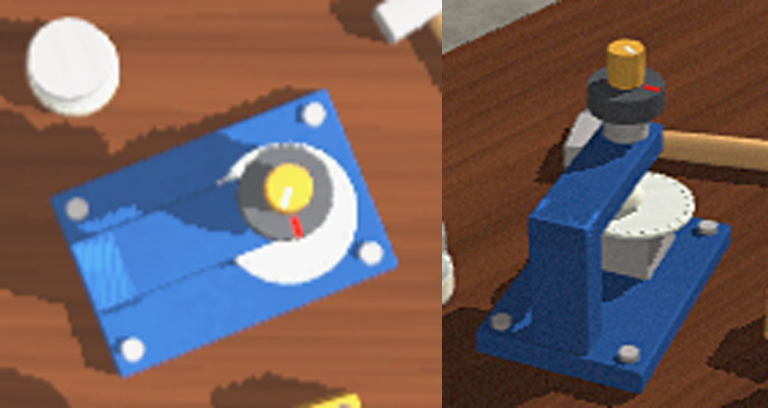

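The crop confirms it: blue frame, brass knob, dark ring (red mark), and the dish on the stake under the foot. The axis is at about (574, -53). First I'll lift and turn to find the sign of joint 7.

carry_out --pt "1 -4 0 0 -0.18" --pt "1 -8 0 0 -0.36" --pt "1 -8 0 0 -0.54" --pt "1 -8 0 0 -0.72"

```text
time: 0.6
eef_pos: [248.4, -518.5, 298.5]
eef_rot: [-97.6, 90.0, 149.5]
force: [-1.1, -0.9, 0.2]
grip_width: 85.5
```

```bash
cat >> h.py <<'E'
from scipy.spatial.transform import Rotation as Ro
def st():
    s=r.observe(); R=Ro.from_euler('xyz',s['eef_rot'],degrees=True).as_matrix()
    return s,R
def go(tgt):
    s,R=st(); return R.T@(np.array(tgt)-np.array(s['eef_pos']))/10
E
python3 - <<'E'
from h import *
s,R=st(); print(s['time'],np.round(s['joints'],1),s['eef_pos'],'\n',R.round(3)); print(go([574,-53,299]))
E
```

```text
0.6 [ 68.   36.4 -13.8  76.6   8.8  68.   30.7] [ 248.37458269 -518.50094652  298.53743851] 
 [[-0.     0.922 -0.388]
 [ 0.    -0.388 -0.922]
 [-1.    -0.    -0.   ]]
[-4.67300599e-02  1.19685943e+01 -5.55336217e+01]
```

carry_out --pt "1 0 1.2 -5.5 -0.17" --pt "1 0 2.4 -11 -0.34" --pt "1 0 3.6 -16.5 -0.51" --pt "1 0 4.8 -22 -0.68" --pt "1 0 6 -27.5 -0.85" --pt "1 0 7.2 -33 -1.02" --pt "1 0 8.4 -38.5 -1.19" --pt "1 0 9.6 -44 -1.36" --pt "1 0 10.8 -50 -1.53" --pt "1 0 12 -55.5 -1.7" --pt "1 0 12 -55.5 -1.88" --pt "1 0 12 -55.5 -2.05"

```text
time: 2.1
eef_pos: [577.0, -54.8, 298.0]
eef_rot: [162.4, 89.9, 167.1]
force: [-0.7, -0.8, 0.7]
grip_width: 85.5
```

```bash
python3 - <<'E'
from h import *
s,R=st(); print(s['time'],np.round(s['joints'],1),s['eef_pos'],'\n',R.round(3)); print(go([574,-53,240]))
snap('wrist','w1')
E
```

```text
2.1 [ 22.6  41.2 -44.7  75.1  28.7  75.1  72.6] [577.01562181 -54.75662671 298.01458324] 
 [[-0.001 -0.082  0.997]
 [ 0.     0.997  0.082]
 [-1.     0.    -0.001]]
[ 5.80175682  0.19820964 -0.28115215]
```

View pics/w1.png

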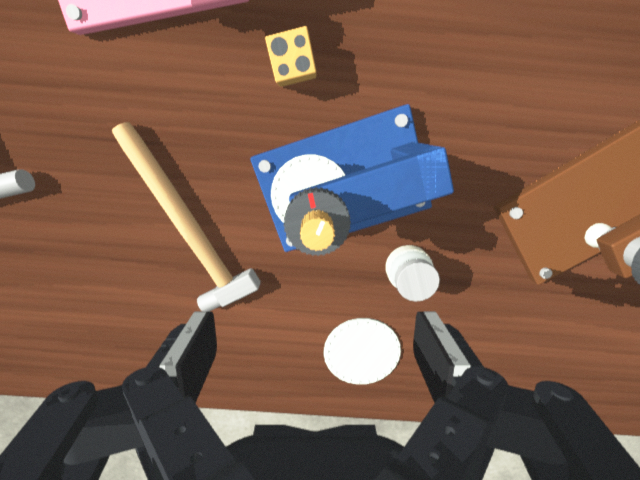

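The wrist view shows the knob top at about (318,228), the ring around (318,222), the jar at (412,272) and the hammer at (230,290), clear of the press. Next I refine the axis from this view.

```bash
python3 - <<'E'
from h import *
im=ld('w1')[0]; P=pts('w1'); hsv=cv2.cvtColor(im,cv2.COLOR_RGB2HSV)
m=np.zeros((480,640),bool); m[180:270,270:370]=1
for lo,hi in((194,204),(164,175)):
    a=m&(P[...,2]>lo)&(P[...,2]<hi); 
    cs,_=cv2.findContours(a.astype(np.uint8),cv2.RETR_EXTERNAL,cv2.CHAIN_APPROX_NONE); c=max(cs,key=cv2.contourArea)
    xy=P[c[:,0,1],c[:,0,0]][:,:2].astype(np.float32)
    print(lo,a.sum(),cv2.minEnclosingCircle(xy),cv2.minEnclosingCircle(c), np.median(P[a],0))
    (u,v),_=cv2.minEnclosingCircle(c); print(plane('w1',u,v,199 if lo>180 else 170))
E
```

```text
194 907 ((573.5748901367188, -54.382774353027344), 13.433876037597656) ((316.8736267089844, 232.47010803222656), 17.47121810913086) [572.55416362 -54.52726275 199.60051215]
[572.68977131 -54.48031383 199.        ]
164 2319 ((573.5668334960938, -54.50772476196289), 28.69086456298828) ((316.5416564941406, 222.2291717529297), 33.58848571777344) [565.8798107  -55.63094691 170.59092404]
[572.54728046 -54.60773933 170.        ]
```

carry_out --pt "1 3 0.14 -0.34 -0.1" --pt "1 6 0.14 -0.34 -0.2" --pt "1 8 0.14 -0.34 -0.3" --pt "1 9.5 0.14 -0.34 -0.4" --pt "1 10.5 0.14 -0.34 -0.4" --pt "1 10.5 0.14 -0.34 -0.4"

```text
time: 2.9
eef_pos: [573.3, -54.4, 193.1]
eef_rot: [150.0, 89.9, 177.0]
force: [-0.1, -1.1, -0.3]
grip_width: 85.5
```

```bash
python3 - <<'E'
from h import *
s,R=st(); print(s['time'],np.round(s['joints'],1),s['eef_pos'],s['force'],s['torque'],'\n',R.round(3)); print(go([573.5,-53.7,192]))
snap('side','s2'); snap('wrist','w2')
for _ in range(3):
  r.get_image('top');print(r.observe()['torque'],r.observe()['force'])
a=cv2.imread('pics/s2.png')[150:350,230:480]; cv2.imwrite('pics/s2c.png',cv2.resize(a,None,fx=3,fy=3,interpolation=cv2.INTER_CUBIC))
E
```

```text
2.9 [ 24.6  48.3 -47.7  86.1  38.3  62.9  85.6] [573.26183174 -54.36386789 193.13839708] [-0.09199693 -1.12611632 -0.26885282] [ 0.00775183  0.01788551 -0.05600107] 
 [[-0.001 -0.454  0.891]
 [ 0.     0.891  0.454]
 [-1.     0.    -0.001]]
[0.11382149 0.04826944 0.05146509]
[ 0.00985831 -0.01042551  0.06014425] [-0.54493479  0.55657434 -0.09338198]
[ 0.01469612 -0.02253306  0.04158366] [0.22955348 0.23356983 0.1240684 ]
[0.03924653 0.0332191  0.00211087] [-0.08790769 -0.28825026 -0.56292417]
```

View pics/s2c.png

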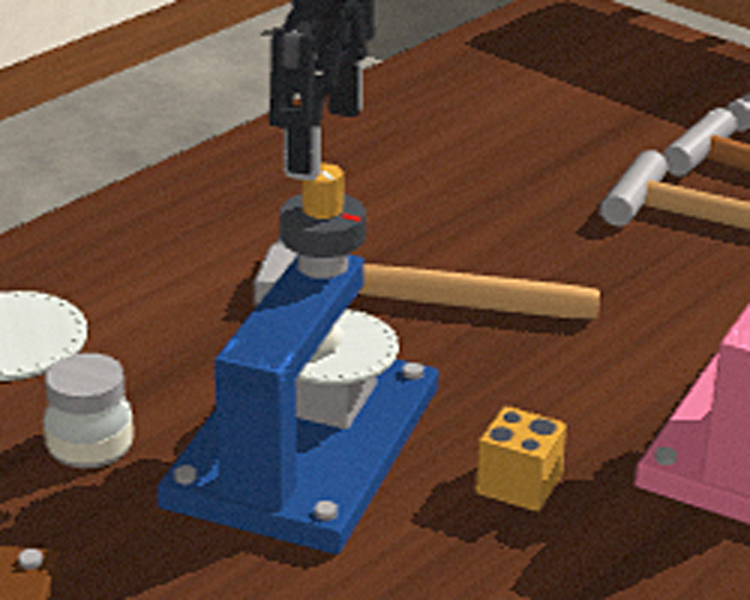

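View pics/w2.png

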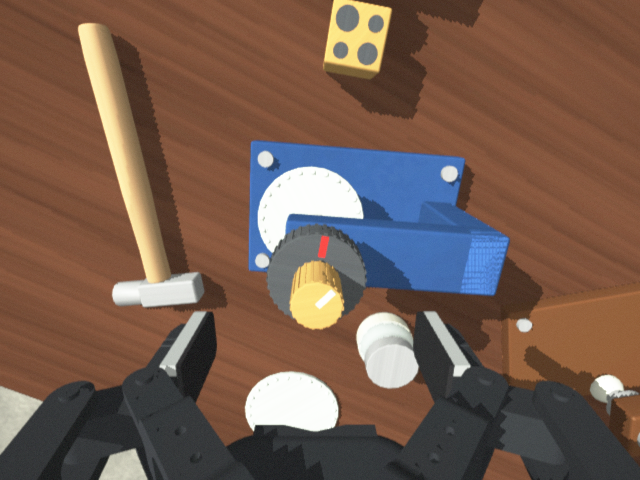

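The wrist view shows the jaws straddling the knob, with its top at (317,310). The ring mark is at (323,246). I'll descend 2 mm more and close in place.

carry_out --pt "1 0.2 0.04 0.04 0" --pt "0.6 0.2 0.04 0.04 0" --pt "0.4 0.2 0.04 0.04 0" --pt "0.1 0.2 0.04 0.04 0" --pt "0.1 0.2 0.04 0.04 0" --pt "0.1 0.2 0.04 0.04 0"

```text
time: 3.9
eef_pos: [573.6, -53.8, 191.5]
eef_rot: [126.2, 90.0, 153.5]
force: [0.4, 0.4, 0.1]
grip_width: 8.7
```

```bash
cat >> h.py <<'E'
def rd(n=1):
    o=[]
    for i in range(n):
        if i: r.get_image('top')
        s,R=st(); yaw=np.degrees(np.arctan2(R[1,1],R[0,1]))
        o.append([s['time'],-yaw*np.pi/180,s['torque'][2],s['joint_efforts'][6],*s['eef_pos'],*s['force'],s['grip_width'],s['joints'][6]])
    o=np.array(o)
    print('t cw tz e7 pos F w j7'); print(np.array2string(o,precision=3,suppress_small=True,max_line_width=200))
    return o
E
python3 - <<'E'
from h import *
rd(4)
snap('side','s3')
a=cv2.imread('pics/s3.png')[150:350,230:480]; cv2.imwrite('pics/s3c.png',cv2.resize(a,None,fx=3,fy=3,interpolation=cv2.INTER_CUBIC))
E
```

```text
t cw tz e7 pos F w j7
[[  3.9    -2.046  -0.032  -0.    573.61  -53.76  191.488   0.432   0.376   0.06    8.652  85.617]
 [  3.95   -2.046  -0.053  -0.    573.618 -53.721 191.494   0.069   0.922  -0.105   8.397  85.618]
 [  4.     -2.046  -0.011  -0.    573.624 -53.719 191.499   0.271  -0.013  -0.132   8.614  85.618]
 [  4.05   -2.046  -0.028  -0.    573.62  -53.713 191.517  -0.236   0.289   0.266   8.443  85.618]]
```

View pics/s3c.png

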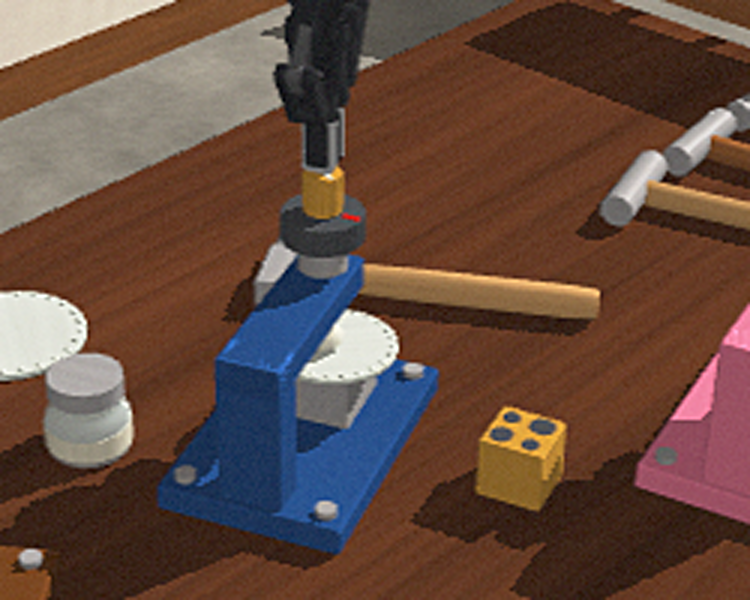

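The jaws closed to 8.7 mm without holding anything, so they seem to be above or beside the knob. I'll check the fingertip position from depth.

```bash
python3 - <<'E'
from h import *
snap('wrist','w3')
P=pts('s3')
for (u,v) in [(320,130),(320,150),(318,160),(320,166),(335,150),(322,180),(322,190),(325,200)]:
    x=230+u/3; y=150+v/3; print((u,v),P[int(y),int(x)].round(1))
E
```

```text
(320, 130) [561.1 -37.4 239.2]
(320, 150) [560.2 -36.5 224.9]
(318, 160) [562.7 -39.1 216.5]
(320, 166) [565.4 -41.9 210.1]
(335, 150) [560.1 -50.2 219.8]
(322, 180) [564.7 -43.9 198.6]
(322, 190) [562.7 -41.9 193.5]
(325, 200) [562.6 -44.6 185.8]
```

View pics/w3.png

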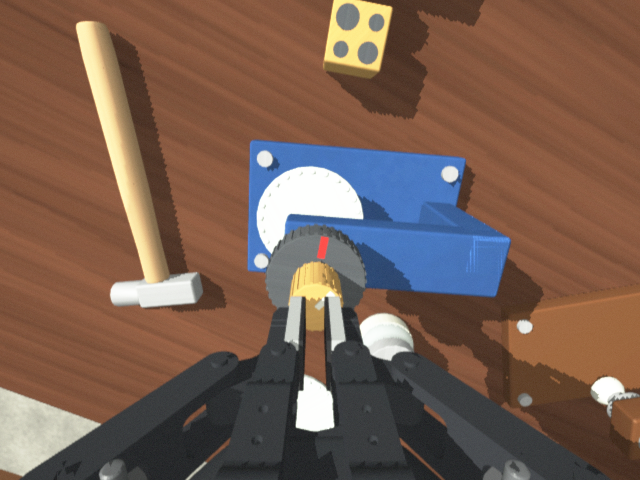

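```bash
python3 - <<'E'
from h import *
P=pts('w3'); d=ld('w3')[1]; im=ld('w3')[0]
for (u,v) in [(295,303),(292,315),(290,330),(335,303),(338,315),(343,330),(318,303),(318,320),(320,275),(318,315)]:
    print((u,v),d[v,u].round(1),P[v,u].round(1))
c=cv2.resize(im[230:360,250:390],None,fx=4,fy=4,interpolation=cv2.INTER_CUBIC); cv2.imwrite('pics/w3c.png',c[:,:,::-1])
s,R=st(); cm=r.camera_model('wrist'); 
for z in (0,17,-20,-15):
    X=np.array(s['eef_pos'])+R[:,0]*z; q=cm['camera_matrix']@(cm['R']@X+cm['t']); print(z,X.round(1),q[:2]/q[2],q[2])
E
```

```text
(295, 303) 147.7 [567.8 -67.3 216.1]
(292, 315) 138.5 [568.2 -67.9 225.9]
(290, 330) 128.9 [568.4 -67.9 236.1]
(335, 303) 147.5 [560.  -52.3 216.3]
(338, 315) 138.1 [559.6 -51.8 226.2]
(343, 330) 129.4 [559.7 -50.3 235.6]
(318, 303) 165.5 [570.9 -54.6 200.3]
(318, 320) 169.5 [579.6 -50.  199.4]
(320, 275) 170.5 [561.1 -58.5 191.4]
(318, 315) 168.5 [577.1 -51.4 199.5]
0 [573.6 -53.7 191.5] [316.85875045 299.42035776] 174.71082731443394
17 [573.6 -53.7 174.5] [316.68014352 284.65172698] 190.80237212204605
-20 [573.6 -53.7 211.5] [317.11611727 320.70147861] 155.77959812900792
-15 [573.6 -53.7 206.5] [317.0460841  314.91058317] 160.51240542536442
```

View pics/w3c.png

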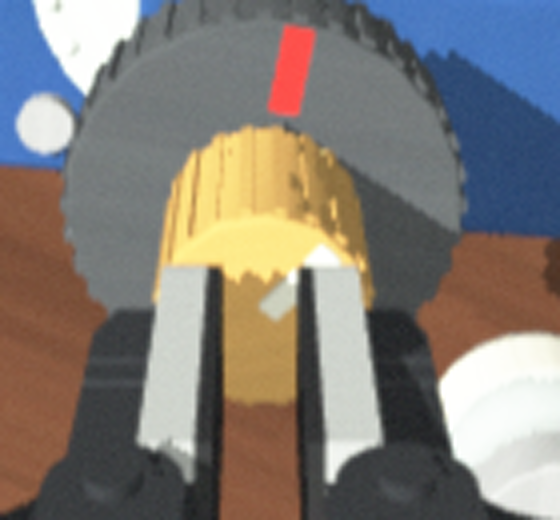

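The jaws are really above the knob. Two views put the fingertips at about z 210 with the TCP reading 191.5, so the tips stand about 18 mm behind the reported TCP, not ahead of it. I'll go by what I measured: open, descend 30 mm and look again.

carry_out --pt "0.7 0 0 0 0" --pt "0.7 0 0 0 0" --pt "0.7 0 0 0 0" --pt "0.7 1 0 0 0" --pt "0.7 2 0 0 0" --pt "0.7 2.6 0 0 0" --pt "0.7 3 0 0 0" --pt "0.7 3 0 0 0"

```text
time: 5.15
eef_pos: [573.6, -53.7, 161.3]
eef_rot: [126.4, 90.0, 153.6]
force: [0.5, -0.7, -0.5]
grip_width: 60.0
```

```bash
python3 - <<'E'
from h import *
rd(1)
snap('side','s4'); snap('wrist','w4')
a=cv2.imread('pics/s4.png')[180:260,290:390]; a=cv2.resize(a,None,fx=4,fy=4,interpolation=cv2.INTER_CUBIC)
b=cv2.imread('pics/w4.png')[230:400,220:420]; b=cv2.resize(b,(400,340)); c=np.zeros((340,800,3),np.uint8); c[:320,:400]=a; c[:,400:]=b
cv2.imwrite('pics/c4.png',c)
P=pts('w4')
E
```

```text
t cw tz e7 pos F w j7
[[  5.15   -2.046  -0.017  -0.089 573.58  -53.673 161.312   0.507  -0.703  -0.534  60.016  83.78 ]]
```

View pics/c4.png

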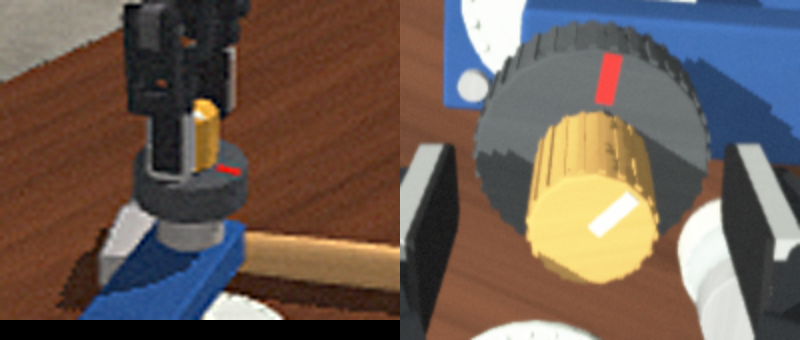

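```bash
python3 - <<'E'
from h import *
P=pts('w4'); s,R=st(); p=np.array(s['eef_pos'])
Q=(P-p)@R  # tool coords
for nm,f in(('wrist','w4'),('side','s4')):
    Q=(pts(f)-p)@R
    m=(abs(Q[...,2])<15)&(abs(Q[...,1])>24)&(abs(Q[...,1])<48)&(Q[...,0]<5)&(Q[...,0]>-60)
    im=ld(f)[0]
    for sg in(1,-1):
        a=m&(Q[...,1]*sg>0)
        if a.sum()>5:
            q=Q[a][:,0]; print(nm,sg,a.sum(),'max x',np.sort(q)[-8:].round(1), 'y min', np.percentile(abs(Q[a][:,1]),[2,50,98]).round(1))
E
```

```text
wrist 1 3105 max x [-3.3 -3.2 -2.  -0.3  0.7  4.   4.3  4.3] y min [24.6 29.5 41.7]
wrist -1 3270 max x [-1.4 -1.2 -0.4  0.7  3.3  3.8  3.8  4.1] y min [24.6 31.4 43.9]
side 1 279 max x [3.2 3.2 3.4 3.6 4.2 4.8 4.8 5. ] y min [24.8 37.8 47.2]
side -1 136 max x [-24.  -24.  -23.1 -22.  -20.8 -19.8 -18.3  -6.1] y min [25.1 29.8 37.1]
```

```bash
python3 - <<'E'
from h import *
s,R=st(); p=np.array(s['eef_pos'])
def tip(f,u,v,p,R,zt=-11):
    _,_,K,Rc,t=ld(f); ray=R.T@(Rc.T@np.linalg.inv(K)@np.array([u,v,1.])); c=R.T@(-Rc.T@t-p)
    return c+ray*(zt-c[2])/ray[2]
for u,v in((231,303),(240,304),(385,304),(392,304)): print(tip('w4',u,v,p,R).round(1))
p3=np.array([573.61,-53.73,191.5])
for u,v in((297,297),(333,297)): print('w3',tip('w3',u,v,p3,R).round(1))
P=pts('w4'); Q=(P-p)@R
for u in (230,235,238,388,392,396):
    print(u,[(v,Q[v,u].round(0).tolist()) for v in range(298,325,4)])
E
```

```text
[-23.7 -36.8 -11. ]
[-24.5 -32.8 -11. ]
[-24.5  28.8 -11. ]
[-24.5  31.8 -11. ]
w3 [-18.5  -8.9 -11. ]
w3 [-18.5   7.  -11. ]
230 [(298, [162.0, -87.0, 84.0]), (302, [-23.0, -37.0, -11.0]), (306, [-27.0, -37.0, -11.0]), (310, [-31.0, -36.0, -12.0]), (314, [-33.0, -35.0, -11.0]), (318, [-35.0, -35.0, -11.0]), (322, [-39.0, -34.0, -11.0])]
235 [(298, [162.0, -82.0, 84.0]), (302, [-22.0, -36.0, -11.0]), (306, [-26.0, -34.0, -11.0]), (310, [-30.0, -34.0, -11.0]), (314, [-33.0, -33.0, -11.0]), (318, [-35.0, -33.0, -10.0]), (322, [-39.0, -32.0, -11.0])]
238 [(298, [162.0, -79.0, 84.0]), (302, [-24.0, -34.0, -11.0]), (306, [-27.0, -33.0, -11.0]), (310, [-31.0, -32.0, -12.0]), (314, [-33.0, -32.0, -11.0]), (318, [-37.0, -31.0, -12.0]), (322, [-38.0, -31.0, -11.0])]
388 [(298, [34.0, 44.0, 17.0]), (302, [-23.0, 30.0, -11.0]), (306, [-27.0, 30.0, -11.0]), (310, [-29.0, 29.0, -11.0]), (314, [-31.0, 29.0, -10.0]), (318, [-32.0, 29.0, -9.0]), (322, [-32.0, 29.0, -7.0])]
392 [(298, [33.0, 46.0, 16.0]), (302, [-23.0, 32.0, -11.0]), (306, [-26.0, 31.0, -11.0]), (310, [-30.0, 30.0, -11.0]), (314, [-33.0, 30.0, -11.0]), (318, [-36.0, 29.0, -11.0]), (322, [-38.0, 29.0, -11.0])]
396 [(298, [35.0, 49.0, 17.0]), (302, [-23.0, 34.0, -11.0]), (306, [-27.0, 33.0, -11.0]), (310, [-29.0, 32.0, -11.0]), (314, [-33.0, 32.0, -11.0]), (318, [-37.0, 31.0, -12.0]), (322, [-39.0, 30.0, -11.0])]
```

Tips measured: 24 mm behind the TCP at 60 mm open and 18.5 mm behind at 8.7 mm open. Going 5 mm lower puts them at z≈176 on the knob, clear of the ring top at 170. Then I close.

carry_out --pt "0.7 0.5 0 0 0" --pt "0.7 0.5 0 0 0" --pt "0.4 0.5 0 0 0" --pt "0.2 0.5 0 0 0" --pt "0.0 0.5 0 0 0" --pt "0.0 0.5 0 0 0"

```text
time: 6.0
eef_pos: [573.8, -53.2, 157.3]
eef_rot: [3.3, 89.9, 30.5]
force: [-3.9, 2.2, 10.9]
grip_width: 24.5
```

```bash
python3 - <<'E'
from h import *
rd(4)
snap('side','s5'); snap('wrist','w5')
a=cv2.imread('pics/s5.png')[180:260,290:390]; a=cv2.resize(a,None,fx=4,fy=4,interpolation=cv2.INTER_CUBIC)
b=cv2.imread('pics/w5.png')[230:400,220:420]; b=cv2.resize(b,(400,340)); c=np.zeros((340,800,3),np.uint8); c[:320,:400]=a; c[:,400:]=b
cv2.imwrite('pics/c5.png',c)
E
```

```text
t cw tz e7 pos F w j7
[[  6.     -2.046   0.022  -0.015 573.771 -53.242 157.275  -3.873   2.184  10.902  24.518  83.472]
 [  6.05   -2.046   0.036  -0.015 573.798 -53.228 157.297  -4.256   1.062  11.066  24.395  83.474]
 [  6.1    -2.046  -0.005  -0.015 573.797 -53.195 157.303  -3.605   2.168  11.381  24.639  83.471]
 [  6.15   -2.046   0.042  -0.015 573.773 -53.226 157.27   -3.995   0.945  11.924  24.526  83.472]]
```

View pics/c5.png

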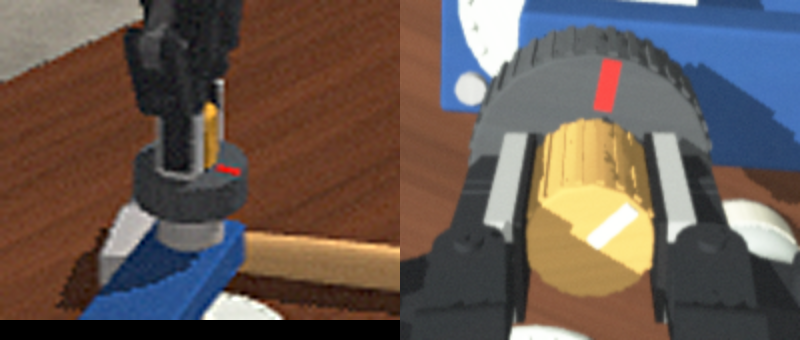

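The knob is gripped at 24.5 mm, with the tips at about z 178, clear of the ring. Joint 7 effort reads far quieter than the wrist moment (which has about 0.04 N m of noise). The foot can't touch before 1.0 rad, so I'll turn 0.8 rad first.

carry_out --pt "0 -0.05 0 0 0.1" --pt "0 -0.05 0 0 0.2" --pt "0 -0.05 0 0 0.3" --pt "0 -0.05 0 0 0.4" --pt "0 -0.05 0 0 0.5" --pt "0 -0.05 0 0 0.6" --pt "0 -0.05 0 0 0.7" --pt "0 -0.05 0 0 0.8"

```text
time: 7.25
eef_pos: [573.7, -53.4, 157.3]
eef_rot: [68.1, 90.0, 49.3]
force: [-1.8, 2.0, 3.3]
grip_width: 24.2
```

```bash
python3 - <<'E'
from h import *
rd(5)
snap('wrist','w6')
b=cv2.imread('pics/w6.png')[200:400,200:440]; cv2.imwrite('pics/c6.png',cv2.resize(b,None,fx=2,fy=2))
E
```

```text
t cw tz e7 pos F w j7
[[  7.25   -1.243   0.206   1.944 573.698 -53.356 157.331  -1.77    2.02    3.274  24.207  45.549]
 [  7.3    -1.238  -0.098   2.045 573.693 -53.344 157.322  -1.054   0.982   2.488  24.364  45.308]
 [  7.35   -1.245  -0.186  -1.761 573.723 -53.373 157.323  -2.502   1.212   4.446  24.328  45.623]
 [  7.4    -1.248  -0.24   -0.793 573.693 -53.376 157.292  -1.809   2.297   6.422  24.588  45.765]
 [  7.45   -1.249  -0.255  -0.057 573.736 -53.315 157.317  -1.989   2.104   6.507  24.378  45.808]]
```

View pics/c6.png

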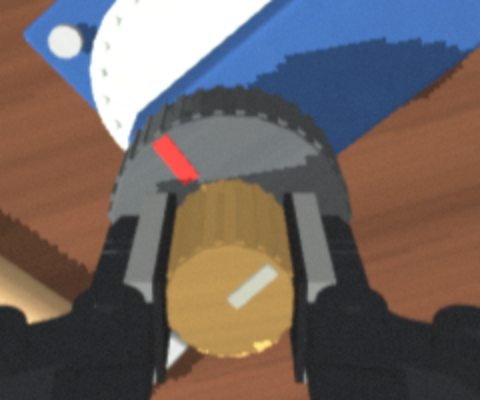

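The knob turns with the jaws (its white mark keeps its place in the image) and the ring stayed put. I overshot a little at the stop, so I'll go slower now to learn the torque baseline before contact is possible.

carry_out --pt "0 0 0 0 0.02" --pt "0 0 0 0 0.04" --pt "0 0 0 0 0.06" --pt "0 0 0 0 0.08" --pt "0 0 0 0 0.1"

```text
time: 8.12
eef_pos: [573.7, -53.4, 157.3]
eef_rot: [80.2, 90.0, 56.0]
force: [-1.3, 1.9, 6.6]
grip_width: 24.3
```

```bash
python3 - <<'E'
from h import *
rd(5)
E
```

```text
t cw tz e7 pos F w j7
[[  8.125  -1.149   0.216   0.226 573.701 -53.379 157.323  -1.327   1.941   6.582  24.256  41.205]
 [  8.175  -1.147   0.114   0.187 573.714 -53.381 157.313  -2.593   2.559   6.129  24.126  41.155]
 [  8.225  -1.149   0.011  -0.372 573.693 -53.38  157.307  -2.876   2.171   7.693  24.685  41.202]
 [  8.275  -1.149  -0.017  -0.127 573.702 -53.364 157.308  -2.271   2.116   6.577  24.255  41.219]
 [  8.325  -1.149  -0.001  -0.026 573.707 -53.362 157.302  -1.821   2.013   7.218  24.343  41.227]]
```

carry_out --pt "0 0 0 0 0.02" --pt "0 0 0 0 0.04" --pt "0 0 0 0 0.06" --pt "0 0 0 0 0.08"

```text
time: 8.82
eef_pos: [573.7, -53.4, 157.3]
eef_rot: [83.4, 90.0, 54.7]
force: [-2.6, 1.6, 7.3]
grip_width: 24.5
```

```bash
python3 - <<'E'
from h import *
rd(5)
E
```

```text
t cw tz e7 pos F w j7
[[  8.825  -1.069   0.181   0.223 573.697 -53.393 157.315  -2.638   1.575   7.259  24.461  37.546]
 [  8.875  -1.067   0.066   0.181 573.685 -53.397 157.303  -1.814   2.526   6.636  24.505  37.494]
 [  8.925  -1.068   0.063  -0.373 573.709 -53.406 157.335  -2.87    1.971   7.291  24.376  37.542]
 [  8.975  -1.069   0.022  -0.13  573.688 -53.387 157.305  -2.766   2.632   6.553  24.467  37.561]
 [  9.025  -1.069  -0.027  -0.029 573.688 -53.432 157.316  -1.145   2.308   7.717  24.524  37.564]]
```

carry_out --pt "0 0 0 0 0.006" --pt "0 0 0 0 0.01" --pt "0 0 0 0 0.013" --pt "0 0 0 0 0.015" --pt "0 0 0 0 0.016" --pt "0 0 0 0 0.017" --pt "0 0 0 0 0.018"

```text
time: 9.9
eef_pos: [573.7, -53.4, 157.3]
eef_rot: [84.8, 90.0, 55.0]
force: [-2.8, 1.7, 7.6]
grip_width: 24.2
```

```bash
python3 - <<'E'
from h import *
o=rd(12); print(o[:,2].mean(),o[:,2].std())
E
```

```text
t cw tz e7 pos F w j7
[[  9.9    -1.051   0.22   -0.176 573.69  -53.436 157.324  -2.821   1.734   7.571  24.197  36.751]
 [  9.95   -1.051   0.225  -0.185 573.685 -53.381 157.303  -1.819   1.929   6.05   24.091  36.75 ]
 [ 10.     -1.051   0.234  -0.203 573.703 -53.373 157.293  -2.583   2.812   6.79   24.353  36.752]
 [ 10.05   -1.051   0.196  -0.186 573.698 -53.392 157.3    -1.609   2.898   7.416  24.147  36.751]
 [ 10.1    -1.051   0.186  -0.181 573.712 -53.391 157.308  -2.184   2.232   5.867  24.5    36.752]
 [ 10.15   -1.051   0.153  -0.18  573.699 -53.387 157.313  -1.424   1.305   7.762  24.171  36.754]
 [ 10.2    -1.051   0.159  -0.181 573.689 -53.407 157.3    -2.324   1.78    7.198  24.49   36.752]
 [ 10.25   -1.051   0.183  -0.181 573.679 -53.386 157.291  -1.874   2.145   7.507  24.56   36.753]
 [ 10.3    -1.051   0.214  -0.181 573.706 -53.391 157.294  -1.696   2.169   6.69   24.532  36.753]
 [ 10.35   -1.051   0.165  -0.181 573.684 -53.418 157.308  -2.138   1.871   7.401  24.539  36.751]
 [ 10.4    -1.051   0.225  -0.181 573.693 -53.394 157.288  -2.082   1.526   8.442  24.284  36.754]
 [ 10.45   -1.051   0.199  -0.181 573.683 -53.399 157.293  -2.184   1.974   7.635  24.074  36.752]]
0.1966638873243064 0.02667915170033372
```

Creeping to rest leaves the torque loaded, so joint 7 effort is a clean gauge: -0.181 with no foot force possible yet (tz mean 0.197 agrees). Each further newton of foot force should add 0.004. I'll go on in 0.2 rad steps, at most 10 N each.

carry_out --pt "0 0 0 0 0.04" --pt "0 0 0 0 0.08" --pt "0 0 0 0 0.12" --pt "0 0 0 0 0.15" --pt "0 0 0 0 0.17" --pt "0 0 0 0 0.185" --pt "0 0 0 0 0.193" --pt "0 0 0 0 0.197" --pt "0 0 0 0 0.198" --pt "0 0 0 0 0.199" --pt "0 0 0 0 0.2"

```text
time: 11.82
eef_pos: [573.7, -53.4, 157.3]
eef_rot: [102.2, 90.0, 61.0]
force: [-2.8, 2.0, 7.4]
grip_width: 24.6
```

```bash
cat >>h.py <<'E'
def g(n=4):
    o=[]
    for i in range(n):
        if i: r.get_image('top')
        s,R=st(); yaw=np.arctan2(R[1,1],R[0,1]); o.append([s['time'],-yaw+2.046,s['torque'][2],s['joint_efforts'][6],s['joints'][6],*s['force'],s['grip_width']])
    o=np.array(o); print('t turned tz e7',np.round(o[-1],3),'tz mean',o[:,2].mean().round(3),'e7',o[:,3].round(3))
E
python3 -c "
from h import *
g(4)"
```

```text
t turned tz e7 [11.975  1.195  0.215 -0.181 27.684 -1.627  2.534  7.659 24.69 ] tz mean 0.199 e7 [-0.181 -0.177 -0.197 -0.181]
```

carry_out --pt "0 0 0 0 0.04" --pt "0 0 0 0 0.08" --pt "0 0 0 0 0.12" --pt "0 0 0 0 0.15" --pt "0 0 0 0 0.17" --pt "0 0 0 0 0.185" --pt "0 0 0 0 0.193" --pt "0 0 0 0 0.197" --pt "0 0 0 0 0.198" --pt "0 0 0 0 0.199" --pt "0 0 0 0 0.2"

```text
time: 13.35
eef_pos: [573.6, -53.4, 157.3]
eef_rot: [126.6, 90.0, 73.9]
force: [-2.3, 1.8, 7.0]
grip_width: 24.7
```

```bash
python3 -c "
from h import *
g(4)"
```

```text
t turned tz e7 [13.5    1.395  0.212 -0.209 18.713 -3.134  1.705  7.033 24.112] tz mean 0.223 e7 [-0.213 -0.205 -0.224 -0.209]
```

Contact: e7 rose by 0.028 (tz by 0.024), so the foot force is about 7 N. A further 0.08 rad should add 4 N.

carry_out --pt "0 0 0 0 0.02" --pt "0 0 0 0 0.04" --pt "0 0 0 0 0.055" --pt "0 0 0 0 0.065" --pt "0 0 0 0 0.072" --pt "0 0 0 0 0.076" --pt "0 0 0 0 0.078" --pt "0 0 0 0 0.079" --pt "0 0 0 0 0.08"

```text
time: 14.62
eef_pos: [573.6, -53.4, 157.3]
eef_rot: [131.1, 90.0, 73.8]
force: [-2.9, 2.2, 8.3]
grip_width: 24.5
```

```bash
python3 -c "
from h import *
g(4)"
```

```text
t turned tz e7 [14.775  1.475  0.221 -0.232 15.156 -1.051  1.737  6.997 24.483] tz mean 0.232 e7 [-0.23  -0.23  -0.249 -0.232]
```

Total rise is 0.051. But both the baseline (0.181 against 0.12) and the slope (0.29/rad against 0.2/rad) read about 1.5 times nominal. So the torque scale is probably 1.5 times and F is about 8.7 N, not 12.8 N. I'll take a small step to check the slope; it is safe under either reading.

carry_out --pt "0 0 0 0 0.015" --pt "0 0 0 0 0.03" --pt "0 0 0 0 0.04" --pt "0 0 0 0 0.045" --pt "0 0 0 0 0.047" --pt "0 0 0 0 0.048" --pt "0 0 0 0 0.049" --pt "0 0 0 0 0.05"

```text
time: 15.78
eef_pos: [573.6, -53.5, 157.3]
eef_rot: [142.2, 90.0, 82.1]
force: [-3.7, 2.5, 7.2]
grip_width: 24.1
```

```bash
python3 -c "
from h import *
g(6)"
```

```text
t turned tz e7 [16.025  1.525  0.309 -0.241 12.94  -1.861  1.995  7.505 24.539] tz mean 0.261 e7 [-0.246 -0.244 -0.262 -0.246 -0.241 -0.241]
```

Slope is confirmed at 0.285/rad, so contact was at 1.297 rad turned. By the stated 50 N/rad F ≈ 11.4 N; the literal torque coefficient would give 16 N. The 1.5 times torque scale fits the baseline too. I'll add a small 0.02 rad, which is safe under both readings, then open and rise straight up.

carry_out --pt "0 0 0 0 0.01" --pt "0 0 0 0 0.016" --pt "0 0 0 0 0.018" --pt "0 0 0 0 0.019" --pt "0 0 0 0 0.02"

```text
time: 16.65
eef_pos: [573.6, -53.4, 157.3]
eef_rot: [150.4, 90.0, 89.1]
force: [-2.5, 2.7, 8.0]
grip_width: 24.3
```

```bash
python3 - <<'E'
from h import *
g(5)
print(r.observe()['eef_pos'])
snap('wrist','w7'); snap('side','s7'); snap('top','t7')
b=cv2.imread('pics/w7.png')[200:400,200:440]; cv2.imwrite('pics/c7.png',cv2.resize(b,None,fx=2,fy=2))
E
```

```text
t turned tz e7 [16.85   1.545  0.248 -0.238 12.055 -1.797  2.393  7.92  24.514] tz mean 0.263 e7 [-0.246 -0.24  -0.258 -0.243 -0.238]
[573.59378336 -53.43925311 157.28571852]
```

View pics/c7.png

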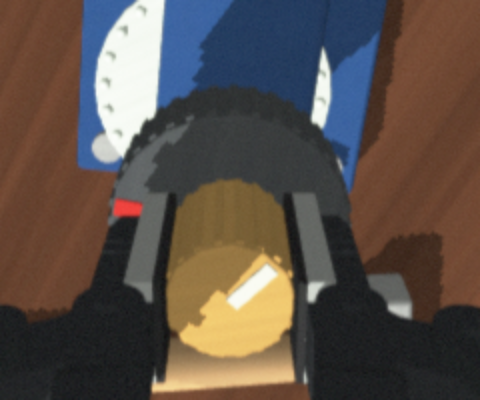

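No slip: the mark sits in the same place relative to the jaws as before. I'll open in place. The knob tops out at 199, so I want to see the palm height before going down to the ring.

carry_out --pt "0.4 0 0 0 0" --pt "0.6 0 0 0 0" --pt "0.95 0 0 0 0" --pt "0.95 0 0 0 0" --pt "0.95 0 0 0 0"

```text
time: 17.62
eef_pos: [573.6, -53.7, 157.0]
eef_rot: [-155.1, 90.0, 143.5]
force: [0.1, 0.4, 0.3]
grip_width: 81.5
```

```bash
python3 - <<'E'
from h import *
g(3)
snap('wrist','w8'); snap('side','s8')
s,R=st(); p=np.array(s['eef_pos']);print(p)
b=cv2.imread('pics/w8.png')[200:480,160:480]; b=cv2.resize(b,(400,350)); a=cv2.imread('pics/s8.png')[110:270,270:430]; a=cv2.resize(a,(400,400))
c=np.zeros((400,800,3),np.uint8); c[:,:400]=a; c[:350,400:]=b; cv2.imwrite('pics/c8.png',c)
Q=(pts('s8')-p)@R; u=338
for v in range(110,215,5): print(v,[Q[v,uu].round(0).tolist() for uu in (325,338,350)])
E
```

```text
t turned tz e7 [ 1.7725e+01  1.5480e+00 -1.5000e-02  3.0000e-03  1.1916e+01 -2.0300e-01
  1.0980e+00  8.3100e-01  8.1181e+01] tz mean -0.009 e7 [0.006 0.005 0.003]
[573.63580729 -53.68116922 156.99591471]
110 [[-253.0, 9.0, -45.0], [-255.0, -13.0, -44.0], [-254.0, -33.0, -36.0]]
115 [[-244.0, 10.0, -45.0], [-246.0, -13.0, -44.0], [-244.0, -32.0, -34.0]]
120 [[-234.0, 10.0, -44.0], [-238.0, -14.0, -47.0], [-234.0, -32.0, -33.0]]
125 [[-228.0, 8.0, -50.0], [-228.0, -13.0, -44.0], [-225.0, -32.0, -32.0]]
130 [[-217.0, 10.0, -45.0], [-219.0, -14.0, -46.0], [-217.0, -33.0, -35.0]]
135 [[-207.0, 10.0, -44.0], [-209.0, -13.0, -43.0], [-207.0, -32.0, -32.0]]
140 [[-190.0, 15.0, -28.0], [-194.0, -10.0, -30.0], [-190.0, -28.0, -16.0]]
145 [[-183.0, 14.0, -34.0], [-186.0, -11.0, -34.0], [-184.0, -31.0, -25.0]]
150 [[-173.0, 14.0, -33.0], [-177.0, -11.0, -35.0], [-175.0, -31.0, -26.0]]
155 [[-165.0, 13.0, -37.0], [-167.0, -11.0, -36.0], [-165.0, -30.0, -24.0]]
160 [[-154.0, 14.0, -34.0], [-157.0, -11.0, -35.0], [-155.0, -31.0, -25.0]]
165 [[-143.0, 15.0, -32.0], [-149.0, -12.0, -38.0], [-145.0, -31.0, -24.0]]
170 [[-122.0, 22.0, -8.0], [-126.0, -4.0, -11.0], [-129.0, -28.0, -12.0]]
175 [[-114.0, 20.0, -15.0], [-117.0, -5.0, -13.0], [-118.0, -28.0, -10.0]]
180 [[-105.0, 19.0, -16.0], [-104.0, -4.0, -9.0], [-110.0, -29.0, -14.0]]
185 [[158.0, 167.0, 470.0], [-96.0, -5.0, -14.0], [-101.0, -29.0, -17.0]]
190 [[154.0, 156.0, 433.0], [158.0, 123.0, 449.0], [-89.0, -29.0, -15.0]]
195 [[154.0, 147.0, 404.0], [156.0, 114.0, 417.0], [157.0, 83.0, 427.0]]
200 [[157.0, 141.0, 382.0], [154.0, 105.0, 385.0], [159.0, 77.0, 403.0]]
205 [[159.0, 133.0, 358.0], [-42.0, 0.0, 7.0], [155.0, 68.0, 368.0]]
210 [[-618.0, -286.0, -1026.0], [-42.0, -5.0, -13.0], [157.0, 62.0, 346.0]]
```

View pics/c8.png

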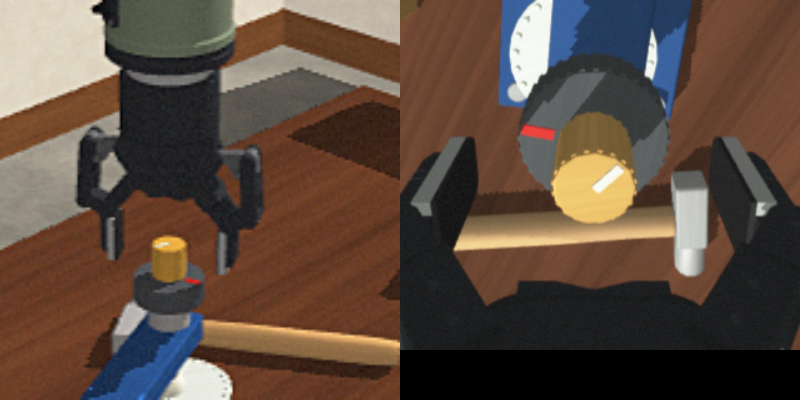

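Knob released: force is zero and the palm is about 90 mm behind the TCP, so it stays some 17 mm above the knob at ring height. In the wrist view both fingers stand well clear of the ring and knob. Now I go down 28 mm (tips to about z 153) and grip the ring.

carry_out --pt "0.95 1 0.02 0.02 0" --pt "0.95 2 0.02 0.02 0" --pt "0.95 2.5 0.02 0.02 0" --pt "0.95 2.8 0.02 0.02 0" --pt "0.95 2.8 0.02 0.02 0" --pt "0.75 2.8 0.02 0.02 0" --pt "0.5 2.8 0.02 0.02 0" --pt "0.5 2.8 0.02 0.02 0" --pt "0.5 2.8 0.02 0.02 0"

```text
time: 18.95
eef_pos: [573.9, -53.9, 129.6]
eef_rot: [19.6, 90.0, -41.9]
force: [-4.0, -1.3, 10.5]
grip_width: 54.4
```

```bash
python3 - <<'E'
from h import *
rd(2)
snap('wrist','w9'); snap('side','s9')
b=cv2.imread('pics/w9.png')[200:480,160:480]; b=cv2.resize(b,(400,350)); a=cv2.imread('pics/s9.png')[110:270,270:430]; a=cv2.resize(a,(400,400))
c=np.zeros((400,800,3),np.uint8); c[:,:400]=a; c[:350,400:]=b; cv2.imwrite('pics/c9.png',c)
E
```

```text
t cw tz e7 pos F w j7
[[ 18.95   -0.498   0.02   -0.008 573.876 -53.909 129.636  -3.991  -1.292  10.482  54.431  10.866]
 [ 19.     -0.498   0.014  -0.008 573.886 -53.873 129.64   -3.721   0.009   9.088  54.283  10.868]]
```

View pics/c9.png

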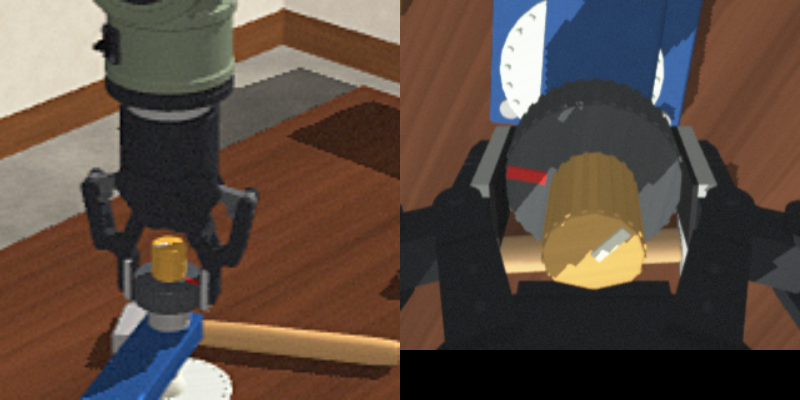

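The ring is gripped at 54.4 mm, about centred, and the knob stands free between the fingers. At least 0.8 rad remains, so I turn 0.7 rad first.

carry_out --pt "0.3 0 0 0 0.05" --pt "0.3 0 0 0 0.12" --pt "0.3 0 0 0 0.19" --pt "0.3 0 0 0 0.26" --pt "0.3 0 0 0 0.33" --pt "0.3 0 0 0 0.4" --pt "0.3 0 0 0 0.47" --pt "0.3 0 0 0 0.54" --pt "0.3 0 0 0 0.6" --pt "0.3 0 0 0 0.65" --pt "0.3 0 0 0 0.68" --pt "0.3 0 0 0 0.7"

```text
time: 20.6
eef_pos: [573.4, -53.9, 129.6]
eef_rot: [-56.1, 90.0, -157.8]
force: [-6.5, -0.7, 12.9]
grip_width: 54.4
```

```bash
python3 - <<'E'
from h import *
rd(2)
snap('wrist','w10')
b=cv2.imread('pics/w10.png')[200:480,160:480]; cv2.imwrite('pics/c10.png',cv2.resize(b,None,fx=2,fy=2))
E
```

```text
t cw tz e7 pos F w j7
[[ 20.6     0.203   0.213   0.058 573.411 -53.949 129.618  -6.491  -0.685  12.868  54.379 -18.868]
 [ 20.65    0.204   0.108   0.126 573.429 -53.947 129.633  -6.392  -0.637  11.401  54.462 -18.908]]
```

View pics/c10.png

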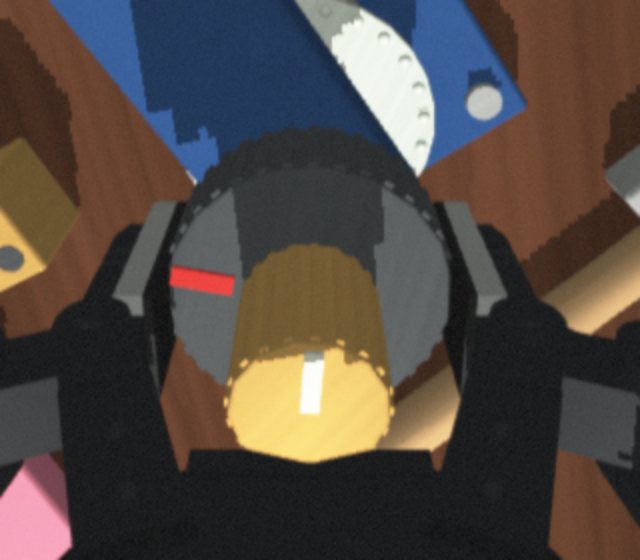

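The ring turned with the jaws while the knob stayed still in the world (its mark rotated back in the image by the jaw turn). Now slowly on to the stop, watching the torque.

carry_out --pt "0.3 0 0 0 0.025" --pt "0.3 0 0 0 0.05" --pt "0.3 0 0 0 0.075" --pt "0.3 0 0 0 0.095" --pt "0.3 0 0 0 0.105" --pt "0.3 0 0 0 0.108" --pt "0.3 0 0 0 0.109" --pt "0.3 0 0 0 0.11"

```text
time: 21.7
eef_pos: [573.3, -53.9, 129.6]
eef_rot: [-57.7, 89.9, -165.6]
force: [-6.7, -0.2, 12.8]
grip_width: 54.6
```

```bash
python3 -c "
from h import *
rd(3)"
```

```text
t cw tz e7 pos F w j7
[[ 21.7     0.312   0.215  -0.187 573.344 -53.925 129.625  -6.747  -0.249  12.789  54.598 -23.399]
 [ 21.75    0.312   0.222  -0.185 573.349 -53.918 129.636  -7.848  -0.625  12.665  54.331 -23.403]
 [ 21.8     0.312   0.12   -0.193 573.337 -53.893 129.611  -7.441  -1.913  12.937  54.338 -23.401]]
```

No stop yet (torque is the plain ring friction, 0.19). Continuing.

carry_out --pt "0.3 0 0 0 0.025" --pt "0.3 0 0 0 0.05" --pt "0.3 0 0 0 0.07" --pt "0.3 0 0 0 0.085" --pt "0.3 0 0 0 0.095" --pt "0.3 0 0 0 0.098" --pt "0.3 0 0 0 0.099" --pt "0.3 0 0 0 0.1"

```text
time: 22.8
eef_pos: [573.3, -53.9, 129.6]
eef_rot: [-55.4, 89.9, -169.0]
force: [-8.7, -0.8, 13.2]
grip_width: 54.5
```

```bash
python3 -c "
from h import *
rd(3)"
```

```text
t cw tz e7 pos F w j7
[[ 22.8     0.412   0.237  -0.187 573.277 -53.93  129.61   -8.709  -0.841  13.204  54.529 -27.537]
 [ 22.85    0.412   0.207  -0.186 573.275 -53.892 129.624  -8.295  -0.329  12.381  54.713 -27.539]
 [ 22.9     0.412   0.202  -0.193 573.258 -53.857 129.614  -8.453  -0.818  13.316  54.529 -27.539]]
```

carry_out --pt "0.3 0 0 0 0.02" --pt "0.3 0 0 0 0.04" --pt "0.3 0 0 0 0.055" --pt "0.3 0 0 0 0.065" --pt "0.3 0 0 0 0.072" --pt "0.3 0 0 0 0.076" --pt "0.3 0 0 0 0.078" --pt "0.3 0 0 0 0.08"

```text
time: 23.9
eef_pos: [573.2, -53.9, 129.6]
eef_rot: [-55.6, 89.9, -173.8]
force: [-8.9, -1.2, 12.9]
grip_width: 54.5
```

```bash
python3 -c "
from h import *
rd(3)"
```

```text
t cw tz e7 pos F w j7
[[ 23.9     0.492   0.184  -0.168 573.236 -53.91  129.63   -8.892  -1.246  12.927  54.522 -30.838]
 [ 23.95    0.492   0.236  -0.167 573.252 -53.868 129.629  -8.078   0.264  14.311  54.389 -30.843]
 [ 24.      0.492   0.196  -0.187 573.23  -53.848 129.608  -8.037   0.269  13.819  54.421 -30.839]]
```

carry_out --pt "0.3 0 0 0 0.02" --pt "0.3 0 0 0 0.035" --pt "0.3 0 0 0 0.045" --pt "0.3 0 0 0 0.052" --pt "0.3 0 0 0 0.056" --pt "0.3 0 0 0 0.058" --pt "0.3 0 0 0 0.06"

```text
time: 24.88
eef_pos: [573.7, -53.1, 129.6]
eef_rot: [-123.1, 90.0, 115.4]
force: [-6.2, 2.3, 10.0]
grip_width: 54.2
```

```bash
python3 - <<'E'
from h import *
rd(3)
snap('wrist','w11')
b=cv2.imread('pics/w11.png')[200:480,160:480]; cv2.imwrite('pics/c11.png',cv2.resize(b,None,fx=2,fy=2))
E
```

```text
t cw tz e7 pos F w j7
[[ 24.875   0.55    1.717  -1.698 573.678 -53.118 129.586  -6.198   2.317   9.979  54.208 -33.253]
 [ 24.925   0.55    1.704  -1.709 573.672 -53.158 129.6    -6.412   2.371  10.773  54.524 -33.253]
 [ 24.975   0.55    1.636  -1.701 573.674 -53.124 129.591  -6.043   2.336  10.403  54.595 -33.252]]
```

View pics/c11.png

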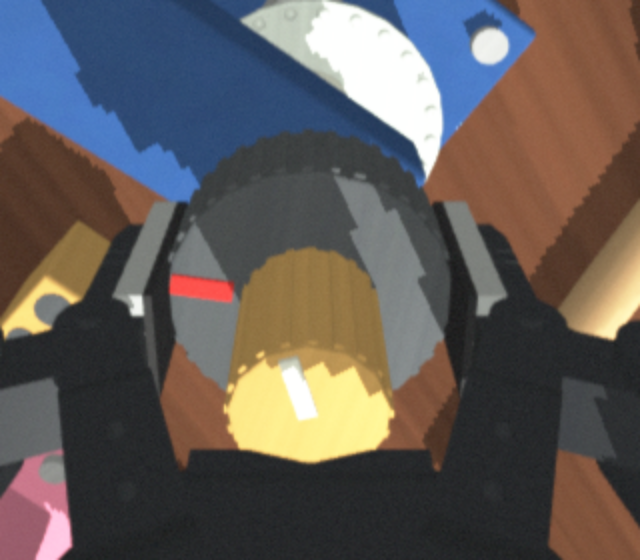

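The stop is reached: torque jumped from 0.2 to 1.7 N m, 1.05 rad on. I'll open in place and rise straight up.

carry_out --pt "0.75 0 0 0 0.058" --pt "0.95 0 0 0 0.058" --pt "0.95 0 0 0 0.058" --pt "0.95 -2 0 0 0.058" --pt "0.95 -5 0 0 0.058" --pt "0.95 -8 0 0 0.058" --pt "0.95 -12 0 0 0.058" --pt "0.95 -14 0 0 0.058"

```text
time: 26.02
eef_pos: [574.2, -53.9, 271.0]
eef_rot: [123.1, 89.9, -1.8]
force: [-0.9, 0.9, -0.4]
grip_width: 80.7
```

```bash
python3 - <<'E'
from h import *
rd(1)
snap('wrist','w12'); snap('side','s12'); snap('top','t12')
a=cv2.imread('pics/s12.png')[180:340,270:430]; a=cv2.resize(a,(400,400)); b=cv2.imread('pics/w12.png'); b=cv2.resize(b,(400,300))
c=np.zeros((400,800,3),np.uint8); c[:,:400]=a; c[:300,400:]=b; cv2.imwrite('pics/c12.png',c)
# marks, in world angles (cw seen from above)
def ang(f,kind):
    im=ld(f)[0]; hsv=cv2.cvtColor(im,cv2.COLOR_RGB2HSV)
    P=pts(f)
    near=(np.hypot(P[...,0]-573.6,P[...,1]+53.5)<32)
    if kind=='ring': m=near&(P[...,2]<178)&(P[...,2]>160)&((hsv[...,0]<8)|(hsv[...,0]>172))&(hsv[...,1]>150)
    else: m=near&(P[...,2]>193)&(P[...,2]<205)&(hsv[...,1]<70)&(hsv[...,2]>150)
    v,u=np.nonzero(m)
    z=170 if kind=='ring' else 199
    X=np.array([plane(f,a,b,z)[:2] for a,b in zip(u,v)]); c=X.mean(0); w=np.linalg.svd(X-c)[2][0]
    print(f,kind,m.sum(),'centre',c.round(1),'axis cw rad',round(-np.arctan2(w[1],w[0]),3),'radial cw',round(-np.arctan2(c[1]+53.5,c[0]-573.6),3))
for f in('w1','w8','w12'):
    for k in('ring','knob'):
        try: ang(f,k)
        except Exception as e: print(f,k,e)
d=cv2.absdiff(cv2.imread('pics/top0.png'),cv2.imread('pics/t12.png')).max(2)
E
```

```text
t cw tz e7 pos F w j7
[[ 26.025   0.609  -0.065  -0.023 574.231 -53.891 271.008  -0.865   0.853  -0.414  80.682 -34.646]]
w1 ring 65 centre [554.  -60.6] axis cw rad -0.303 radial cw 2.795
w1 knob 76 centre [568.8 -52.6] axis cw rad 0.294 radial cw -2.952
w8 ring 210 centre [554.2 -61.2] axis cw rad -0.298 radial cw 2.762
w8 knob 222 centre [576.3 -49.3] axis cw rad 1.834 radial cw -1.003
w12 ring 72 centre [557.8 -41.1] axis cw rad 0.726 radial cw -2.476
w12 knob 86 centre [575.3 -49. ] axis cw rad 1.861 radial cw -1.208
```

View pics/c12.png

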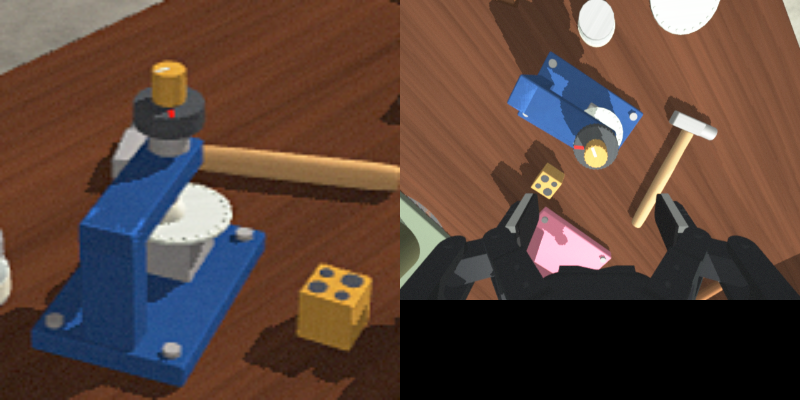

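```bash
python3 - <<'E'
from h import *
r.job_done(); print(r.observe()['time'])
E
```

```text
the job is handed in; nothing more can be done
the job is handed in; nothing more can be done
```

The dish is clamped and the lock ring is turned clockwise to its stop. I handed the job in at about 26 s with the jaws open and clear. The foot force is my estimate, not a measurement.

**What I did:** I turned the blue press's brass knob 1.545 rad clockwise. Contact came at about 1.30 rad. I then let go and turned the lock ring about 1.05 rad, where the torque jumped from 0.2 to 1.7 N m at the stop.

**Last checks:**
- **Knob:** its mark moved 1.54 rad during clamping. After the ring was locked it read within 0.03 rad of that, about the reading error.
- **Ring:** its mark did not move while I clamped, then moved about 1.02 rad.
- **Surroundings:** in the last side and wrist pictures the dish, jar, hammer and dapping block look where they were; I judged this by eye only.

**What disagreed:**
- **Foot force:** I put it at about 12.5 N from the stated 50 N/rad. The stated torque coefficient (0.004 N m per newton) suggests 15 to 17 N. The knob's torque with no foot force read 0.18 N m instead of the stated 0.12, which made me trust the stiffness figure. However, the ring's friction read close to its stated 0.2, which doesn't support a general scale error. Both estimates are under 22 N.
- **Fingertips:** they stood 18 to 24 mm behind the reported TCP, not 17 mm ahead of it. My first closing missed above the knob without touching anything, and I corrected the heights from the pictures.

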